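# Bolt and lock the supply chest

### The arm

A 6-joint arm with a two-finger parallel gripper is mounted at the origin on the work surface. World frame = base frame: x ahead of the robot, y to its left, z up, the work surface at z = 0. Lengths are in m, angles in rad, forces in N, time in s.
With the tool pointing down it reaches from about 0.275 to 0.725 m from the base axis. Payload 15.9 kg.
Tool frame: the origin (TCP) lies on the centre line of the jaws, within the pads' length; the fingertips stand 25 mm ahead of it and the grasp point (between the pads) lies 6 mm ahead of it; y points along the fingers, z is the direction in which the jaws open and shut, and the axes are right-handed (so a half turn about y gives the same grasp; the last joint's range is limited). The gripper opens to 85 mm and grips with 20 to 120 N. Pads are 22 mm wide; open, the fingers measure 114 mm over their backs; the gripper's body (76 mm by 85 mm) begins 54 mm behind the grasp point. The pads swing forward as they close: fully open they stand 13 mm farther back than shut.
Start: joints at [1.236, 0.213, -0.034, 1.323, 0, 1.571], TCP at [0.164, 0.472, 0.256] pointing down, gripper open.
Joint ranges: [-2.98, 2.98], [-0.74, 1.72], [-1.14, 1.35], [-2.1, 2.04], [-1.57, 1.44], [-3.14, 3.14]. Speed limits (rad/s): [1.89, 1.89, 2.39, 2.57, 3.14, 3.14].

### API

Orientations are given as a unit quaternion [w, x, y, z].
In Python, from bench import robot, optics, workorder, finder gives the robot as it stands. The module is installed in compiled form; this text tells all that it offers.
- The arm moves only by the shell command python3 -m creep 'ROWS' [FORCE]. ROWS is JSON, one flat list of numbers, 5 for each row, row after row: the closure, from -1 (fully open) to 1 (shut), so that 0 is half open, then the shift along the tool's x, y, z normalised to -1 to 1, where 1 is 20 cm, then the turn about the tool's y normalised to -1 to 1, where 1 is 180 degrees. In form: [claw, tx, ty, tz, roll, claw, tx, ty, tz, roll, ...]. A call has 1 to 20 rows; each row is the pose to reach, as a shift and turn from the pose commanded when the call began, along the tool's axes at that moment, turning the shorter way round; what a row does not reach only later rows make up. A row lasts 1/10 s, in which the tool goes at most 50 mm and 8.59 degrees, less where a joint would pass 70% of its speed; a pose out of reach is approached as far as the arm can. A call with a number of a shift or a turn outside -1 to 1 is refused whole. A call with a gripper value outside its range is refused whole. The fingers move at their own pace and stop on an object; FORCE is the grip in N (left out, the last holds). Time passes only in rows, so rows that repeat a pose let the fingers close. It gives the time, the measured TCP pose, the force and the opening at its end, in the units of the state.
- robot.get_obs(): the state, without advancing time (a new reading comes with each control period).
- optics.capture(name): name is "side" or "top"; returns a dict with "pixels" (400x640x3 uint8, red, green, blue), "z_map" (400x640 float32, m along the optical axis (not along the pixel's ray), 0 where there is no reading), "fx", "fy", "cx", "cy" (pixels), "k1" (the pictures are not rectified: a ray, as slopes to the right and down, at radius r is drawn at 1 + k1 r^2 times it, then the intrinsics apply), "cam_to_world" (4x4, takes a point from camera to world coordinates). Camera axes: x right, y up, looking along -z (the intrinsics and any distortion apply to the point x, -y, -z); pixel columns grow to the right and rows downward; lengths in m; the calibration is good to about 2 mm. A picture is of the moment at which its call begins.
- workorder.sign_off(): hands the job in, once; it reports no verdict.
Trained networks look in a picture, given as the dict that the camera call returned (one of the last four; its "shot" number tells which), for a name from the list of things; names that differ only in an ending like _2 or _b are one class to them, and where a whole thing is asked for, a point or a joint stands for the part that bears it (a point fixed in the world has none). Each returns a list of dicts, best first, with "score" (0 to 1); they miss things now and then, are a little off and sometimes report something else, mostly with a low value. They report only what shows in the picture. A call takes as long as a camera call.
- finder.spot_in(picture, name): "uv" ([column, row] in pixels, amid what is visible of it).
The state is a dict: "clock": time; "joints": joint angles; "qd": joint speeds; "effort": joint torques, N m; "eef_pos": TCP position; "orientation": TCP orientation; "force": force on the tool from outside, world axes, zero at the start; "torque": the same for the moment, N m; "grip_width": opening from 0.0 (shut) to 1.0 (fully open).
Only numpy, scipy, OpenCV 4.12 (cv2) and the standard library are available. Lean on these libraries where they do the work, as an engineer would, in place of code of your own. Each camera call takes 0.05 s, during which the arm holds its last target.

### The job

Lock up the green supply chest: slide the red-handled bolt all the way across until it stops, so that its eye lies under the raised shackle of the brass lock, and only then press the shackle down through the eye until it clicks and stays down by itself. Leave the pliers, the mug and the flower pot where they are, and let go of everything at the end.

Things in the scene. Friction and masses are not known exactly. Their poses are not given: they have to be found in the camera images.
- chest: Green steel chest fixed to the table, 250 mm (x) by 380 mm (y); origin under its middle on the table, flat top 110 mm above it. Its y axis runs along the bolt; z is up. On its +y half a grey pedestal 50 mm wide (x), y = 8 to 173 mm, carries the bolt: side rails to 168 mm above the table, and a strap over the bolt at y = 10 to 26 mm up to 176 mm above the table.
- bolt (a joint): Slide bolt, travel in m: 0 drawn back, 0.075 fully home (hard stop; its eye is then right under the shackle's short leg). It grows as the bolt moves along the chest's -y, towards the lock. Starts at 0 to 0.02, slides against about 3 N of friction, stays where it is left.
- paddle (a point): Centre of the bolt's handle, a red upright paddle 40 mm wide (chest x), 14 mm thick (chest y), 46 mm high; its top is 23 mm above this point, its foot 23 mm below. Axes as the chest's. The point is 191 mm above the table. To lock, push it along the chest's -y; the space behind it (+y) is open.
- lock_top (a point): Centre of the top face of the brass lock body, 160 mm above the table; the body is 44 mm (chest x) by 84 mm (chest y) and 50 mm high, fixed on the chest. The shackle rises from it. Axes as the chest's.
- bolt_eye (a point): Centre of the bolt's eye, a square opening 24 mm wide near the bolt's front end; the bolt's tongue is 6 mm thick and 40 mm wide and passes 2 mm above the lock body. Axes as the chest's.
- shackle (a joint): How far the shackle is pressed down, m: 0 raised (start), 0.026 hard stop. A spring pushes it up; pressing needs up to about 8 N when done slowly. A hidden pawl catches it at about 0.0225: pressed farther and released, it stays at about 0.022; pressed less, it springs back up. Once caught it cannot be undone. With the bolt at 0.052 to 0.068 the short leg strikes it and is blocked.
- shackle_top (a point): Middle of the upper face of the shackle's straight top bar. The shackle is an upside-down U of 12 mm round steel bar in the chest's y-z plane, 76 mm wide in y; its straight top is 44 mm long along y. Raised, this point is 236 mm above the table; locked, about 214 mm. Nothing stands above it. Press it straight down.
- pliers_mid (a point): Steel pliers with black grips, 160 mm long, 12 mm high, lying on top of the chest along its far (+x) edge, about 85 mm from the bolt's line. Point at their middle. Leave alone.
- pot_mid (a point): Terracotta flower pot, 105 mm tall, 116 mm across, on the table right of the chest (-y side). Point half-way up its middle. Leave alone.
- mug_mid (a point): Blue ceramic mug, 90 mm tall, 80 mm across, on the table left of the chest (+y side). Point half-way up its middle. Leave alone.

How it is judged:
By the outcome, as a careful person would: the job done as asked, in the order asked, and still so for the second after the job is handed in, with the robot touching nothing.
It also fails if it takes over 43 s, if anything falls off the work surface, if the arm or the gripper's body presses on something with over 40 N, if the wrist force passes 120 N, or if a joint passes its speed limit or range.

## Working session

There is one attempt and no reset: what is moved stays moved. The work goes in short steps, Python scripts to look and compute and a shell command to move; the robot and the scene stay as the last step left them, time stands still between calls to the robot, and variables do not carry over. Pictures are saved under pics/ and viewed, and the job is handed in when it is done.

```bash
mkdir -p pics
cat > h.py <<'E'
import numpy as np,cv2
from bench import robot,optics,workorder,finder
def pt(p,u,v,z=None):
    K=np.array([[p['fx'],0,p['cx']],[0,p['fy'],p['cy']],[0,0,1]])
    s=cv2.undistortPoints(np.array([[[u,v]]],float),K,np.array([p['k1'],0,0,0]))[0,0]
    T=np.array(p['cam_to_world']); d=T[:3,:3]@np.array([s[0],-s[1],-1]); o=T[:3,3]
    if z is not None: return o+d*(z-o[2])/d[2]
    return o+d*p['z_map'][int(round(v)),int(round(u))]
def save(p,n): cv2.imwrite('pics/'+n+'.png',p['pixels'][:,:,::-1])
E
python3 - <<'E'
from h import *
np.set_printoptions(precision=4,suppress=True)
o=robot.get_obs();print(o)
Z=dict(paddle=None,lock_top=.16,bolt_eye=.168,shackle_top=.236,chest=None,pliers_mid=None,pot_mid=None,mug_mid=None)
for n in('top','side'):
    p=optics.capture(n);save(p,n+'0');print(n,np.array(p['cam_to_world']),p['fx'],p['k1'])
    for k in Z:
        for r in finder.spot_in(p,k)[:2]:
            u,v=r['uv'];print(k,r['score'],np.round([u,v]),pt(p,u,v), pt(p,u,v,Z[k]) if Z[k] else '')
E
```

```text
{'clock': 0.0, 'joints': array([ 1.236 ,  0.2133, -0.0351,  1.3235, -0.    ,  1.5708]), 'qd': array([ 0.001 ,  0.0021, -0.0017,  0.0012, -0.0005, -0.0007]), 'effort': array([ -0.0037, -68.6177,  48.7112,   0.0176,  -0.0002,  -0.0001]), 'eef_pos': array([0.1642, 0.4719, 0.2558]), 'orientation': array([-0.6968,  0.6976, -0.1179,  0.1178]), 'force': array([-0.6425,  0.0288,  0.5043]), 'torque': array([-0.0162, -0.0313,  0.0264]), 'grip_width': 0.9962053550741696}
top [[ 0.0122  0.9871 -0.1596  0.3245]
 [-0.9999  0.0137  0.0081 -0.0079]
 [ 0.0102  0.1594  0.9872  1.4682]
 [ 0.      0.      0.      1.    ]] 451.28482401057266 -0.10426598409200688
paddle 0.87 [247. 199.] [0.5338 0.1785 0.1653] 
bolt_eye 0.95 [246. 203.] [0.5222 0.1829 0.1667] [0.522  0.1827 0.168 ]
shackle_top 0.56 [305. 209.] [0.5086 0.0107 0.1631] [0.4984 0.0096 0.236 ]
chest 0.96 [277. 214.] [0.4972 0.094  0.1098] 
chest 0.48 [246. 199.] [0.5349 0.1831 0.1709] 
pliers_mid 0.92 [293. 182.] [0.5971 0.048  0.1084] 
pot_mid 0.62 [444. 221.] [ 0.4839 -0.4194  0.1026] 
mug_mid 0.65 [175. 218.] [0.4923 0.4377 0.0054] 
side [[ 0.8992  0.3183 -0.3001  0.1882]
 [-0.4371  0.6828 -0.5855 -0.6605]
 [ 0.0186  0.6577  0.7531  1.0192]
 [ 0.      0.      0.      1.    ]] 374.9170290371347 -0.0007982782460793559
paddle 0.66 [298. 161.] [0.5271 0.1875 0.1694] 
paddle 0.39 [390. 344.] [ 0.4948 -0.4388  0.1085] 
lock_top 0.82 [307. 207.] [0.4843 0.0268 0.1267] [0.4733 0.0012 0.16  ]
bolt_eye 0.94 [297. 163.] [0.5189 0.1755 0.1761] [0.5221 0.1836 0.168 ]
bolt_eye 0.4 [335. 197.] [0.5897 0.0368 0.116 ] [ 0.5666 -0.0034  0.168 ]
chest 0.88 [306. 207.] [0.4879 0.0391 0.1126] 
pliers_mid 0.8 [331. 196.] [0.5765 0.0416 0.1202] 
pot_mid 0.91 [388. 344.] [ 0.4905 -0.4376  0.1098] 
mug_mid 0.97 [264. 146.] [0.4747 0.3914 0.0926]
```

Run:
```python
import cv2
for n,(a,b,c,d) in dict(top=(200,150,140,105),side=(245,130,120,120)).items():
    i=cv2.imread(f'pics/{n}0.png')[b:b+d,a:a+c];cv2.imwrite(f'pics/{n}0c.png',cv2.resize(i,None,fx=5,fy=5,interpolation=cv2.INTER_CUBIC))
```

```text
(no output)
```

View pics/top0c.png

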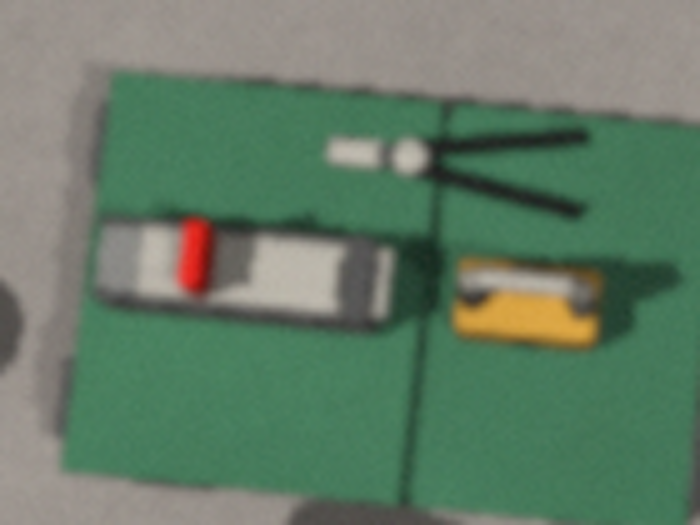

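View pics/side0c.png

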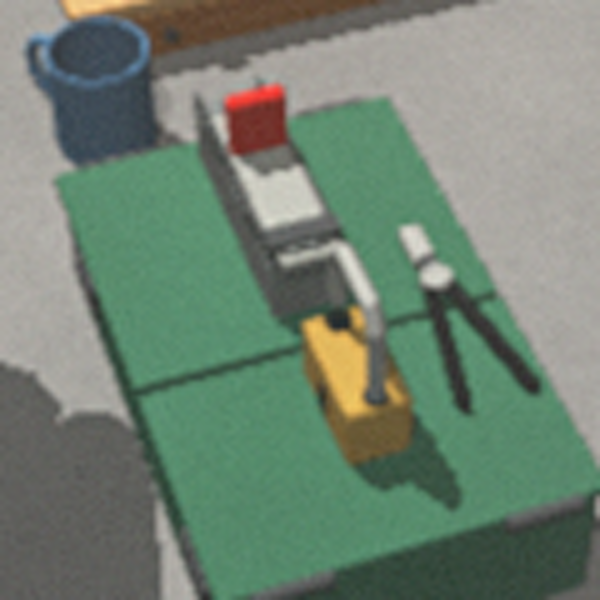

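View pics/side0.png

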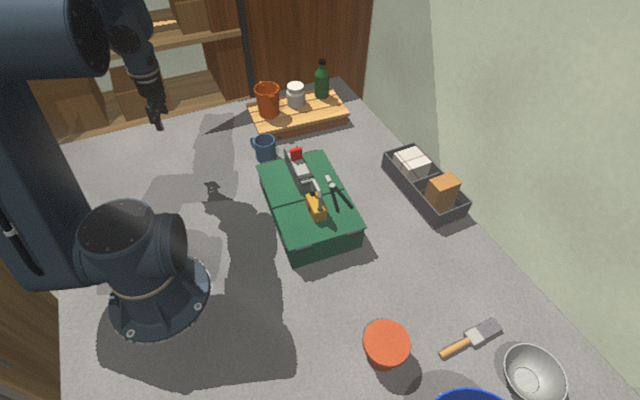

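Run:
```python
from h import *
np.set_printoptions(precision=4,suppress=True)
p=optics.capture('top')
hsv=cv2.cvtColor(p['pixels'],cv2.COLOR_RGB2HSV).astype(int);H,S,V=hsv[...,0],hsv[...,1],hsv[...,2]
roi=np.zeros(H.shape,bool);roi[150:270,200:350]=1
def rect(m,z):
    v,u=np.where(m);P=np.array([pt(p,a,b,z)[:2] for a,b in zip(u,v)]);r=cv2.minAreaRect((P*1000).astype(np.float32));return len(P),P.mean(0),r
print('red',rect(roi&((H<6)|(H>174))&(S>150)&(V>120),.214))
g=roi&(H>50)&(H<90)&(S>60)&(V>60)
g&=(p['z_map']<1.40)
# top face by depth z
v,u=np.where(g);Q=np.array([pt(p,a,b) for a,b in zip(u,v)]);k=abs(Q[:,2]-.11)<.012
P=np.array([pt(p,a,b,.11)[:2] for a,b in zip(u[k],v[k])]);print('chest',k.sum(),cv2.minAreaRect((P*1000).astype(np.float32)))
y=roi&(H>12)&(H<32)&(S>110)&(V>120);print('lock',rect(y,.16))
# shackle: crop coords bar from (465,278) to (585,292)
for a,b in((462,275),(590,288),(525,282)):print('shack',pt(p,200+a/5-.4,150+b/5-.4,.232))
for a,b in((185,255),(196,218),(196,292)):print('pad',pt(p,200+a/5-.4,150+b/5-.4,.214))
# pedestal ends edges rails z .168 from crop
for a,b in((105,222),(395,242),(95,300),(388,325)):print('ped',pt(p,200+a/5-.4,150+b/5-.4,.165))
p=optics.capture('side')
for a,b in((227,98),(284,88),(229,152),(290,148)):print('pad side',pt(p,245+a/5-.4,130+b/5-.4,.214))
```

```text
red (66, array([0.5222, 0.1967]), ((521.0897827148438, 196.71287536621094), (13.036918640136719, 39.92922592163086), 85.21141815185547))
chest 7888 ((513.4619750976562, 90.90910339355469), (378.8182373046875, 248.79745483398438), 85.11888122558594)
lock (227, array([0.4955, 0.0106]), ((502.6055603027344, 9.388126373291016), (80.75286865234375, 42.21101760864258), 81.2684326171875))
shack [0.5099 0.0448 0.232 ]
shack [ 0.5036 -0.0262  0.232 ]
shack [0.5065 0.0098 0.232 ]
pad [0.5218 0.202  0.214 ]
pad [0.5431 0.1966 0.214 ]
pad [0.5009 0.1949 0.214 ]
ped [0.5485 0.2582 0.165 ]
ped [0.5389 0.0872 0.165 ]
ped [0.5022 0.262  0.165 ]
ped [0.4899 0.0901 0.165 ]
pad side [0.5076 0.2055 0.214 ]
pad side [0.5449 0.1991 0.214 ]
pad side [0.4891 0.1579 0.214 ]
pad side [0.5253 0.1452 0.214 ]
```

```bash
cat >> h.py <<'E'
from scipy.spatial.transform import Rotation as R
np.set_printoptions(precision=4,suppress=True)
YAW=np.radians(-4.9); CY=np.array([-np.sin(YAW),np.cos(YAW),0]); CX=np.array([np.cos(YAW),np.sin(YAW),0])
def tool():
    o=robot.get_obs();q=o['orientation'];return o,np.array(o['eef_pos']),R.from_quat([q[1],q[2],q[3],q[0]])
def shift(target):
    o,p,r=tool();return r.inv().apply(np.array(target)-p)/.2
PAD=np.array([.522,.196,.191]);SH=np.array([.5068,.0098,.236])
E
python3 - <<'E'
from h import *
o,p,r=tool();M=r.as_matrix();print(M)
for s in (1,-1):
  for a in (CX,CY): print('roll for x->',a*s,np.degrees(np.arctan2(np.dot(np.cross(M[:,0],a*s),M[:,1]),M[:,0]@(a*s))))
pre=PAD+CY*(.007+.015+.045)
for z in (.30,.21): t=pre.copy();t[2]=z;print(t,shift(t))
print(CY,CX)
E
```

```text
[[ 0.9445  0.      0.3286]
 [-0.3286  0.      0.9445]
 [ 0.     -1.      0.    ]]
roll for x-> [ 0.9963 -0.0854  0.    ] -14.283702934625278
roll for x-> [0.0854 0.9963 0.    ] -104.28370293575325
roll for x-> [-0.9963  0.0854 -0.    ] 165.71629706537473
roll for x-> [-0.0854 -0.9963 -0.    ] 75.71629706424675
[0.5277 0.2628 0.3   ] [ 2.0605 -0.2184 -0.392 ]
[0.5277 0.2628 0.21  ] [ 2.0605  0.2316 -0.392 ]
[0.0854 0.9963 0.    ] [ 0.9963 -0.0854  0.    ]
```

```bash
python3 -m creep '[1,0.3,-0.22,0,-0.0794, 1,0.6,-0.22,-0.1,-0.0794, 1,1,-0.22,-0.19,-0.0794, 1,1,-0.22,-0.19,-0.0794, 1,1,-0.22,-0.19,-0.0794, 1,1,-0.22,-0.19,-0.0794, 1,1,-0.22,-0.19,-0.0794, 1,1,-0.22,-0.19,-0.0794, 1,1,-0.22,-0.19,-0.0794]' 40
python3 - <<'E'
from h import *
o,p,r=tool();print(p,r.as_matrix(),o['grip_width'],o['clock'])
pre=PAD+CY*(.007+.015+.045);pre[2]=.30;print(pre,shift(pre))
E
```

```text
clock: 1.9
eef_pos: [0.3399, 0.3712, 0.3003]
orientation: [0.707, -0.706, 0.03, -0.03]
force: [0.0, -0.2, -0.4]
grip_width: -0.0
[0.3399 0.3712 0.3003] [[ 0.9965 -0.0001  0.0837]
 [-0.0837  0.      0.9965]
 [-0.0001 -1.      0.    ]] -0.00039456721316166314 1.9
[0.5277 0.2628 0.3   ] [ 0.9814  0.0014 -0.4619]
```

```bash
python3 -m creep '[1,0.25,0,-0.12,0, 1,0.5,0,-0.24,0, 1,0.75,0,-0.36,0, 1,0.98,0,-0.46,0, 1,0.98,0,-0.46,0, 1,0.98,0,-0.46,0, 1,0.98,0,-0.46,0]'
python3 - <<'E'
from h import *
o,p,r=tool();print(p,o['clock'])
pre=PAD+CY*(.007+.015+.045);pre[2]=.21;print(pre,shift(pre))
for n in('top','side'):
    q=optics.capture(n);save(q,n+'1')
    a,b,c,d=dict(top=(200,150,140,105),side=(235,100,140,120))[n]
    cv2.imwrite(f'pics/{n}1c.png',cv2.resize(q['pixels'][b:b+d,a:a+c,::-1],None,fx=5,fy=5,interpolation=cv2.INTER_CUBIC))
E
```

```text
clock: 2.6
eef_pos: [0.5276, 0.2629, 0.3001]
orientation: [-0.706, 0.706, -0.03, 0.03]
force: [-0.7, 0.1, 0.4]
grip_width: 0.005
[0.5276 0.2629 0.3001] 2.6
[0.5277 0.2628 0.21  ] [ 0.0011  0.4504 -0.0006]
```

View pics/side1c.png

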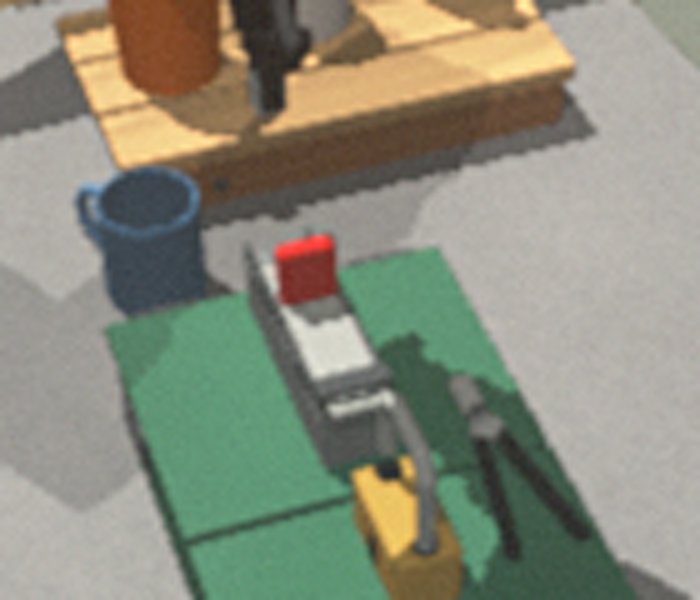

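View pics/top1c.png

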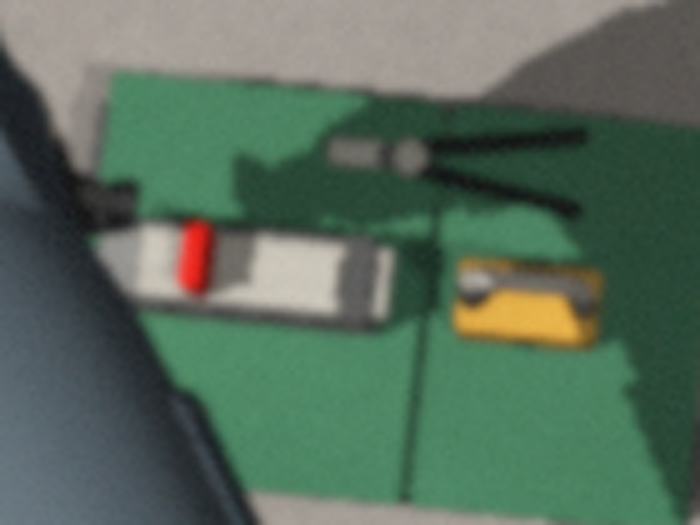

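```bash
python3 -m creep '[1,0,0.2,0,0, 1,0,0.35,0,0, 1,0,0.45,0,0, 1,0,0.45,0,0, 1,0,0.45,0,0, 1,0,0.45,-0.08,0, 1,0,0.45,-0.14,0, 1,0,0.45,-0.18,0, 1,0,0.45,-0.2,0, 1,0,0.45,-0.2,0]'
python3 -m creep '[1,0,0,-0.02,0, 1,0,0,-0.04,0, 1,0,0,-0.06,0, 1,0,0,-0.08,0, 1,0,0,-0.1,0, 1,0,0,-0.1,0, 1,0,0,-0.1,0]'
```

```text
clock: 3.7
eef_pos: [0.5249, 0.2217, 0.2107]
orientation: [0.707, -0.706, 0.03, -0.031]
force: [0.1, 1.0, 0.1]
grip_width: 0.001
clock: 4.4
eef_pos: [0.5229, 0.2021, 0.2102]
orientation: [-0.706, 0.707, -0.03, 0.03]
force: [0.6, -0.0, -0.1]
grip_width: 0.005
```

Run:
```python
from h import *
o,p,r=tool();print(p,o['force'],o['clock'])
q=optics.capture('side')
a,b,c,d=(235,100,140,120)
cv2.imwrite(f'pics/side2c.png',cv2.resize(q['pixels'][b:b+d,a:a+c,::-1],None,fx=5,fy=5,interpolation=cv2.INTER_CUBIC))
```

```text
[0.5229 0.2021 0.2102] [ 0.6397 -0.0297 -0.0551] 4.4
```

View pics/side2c.png

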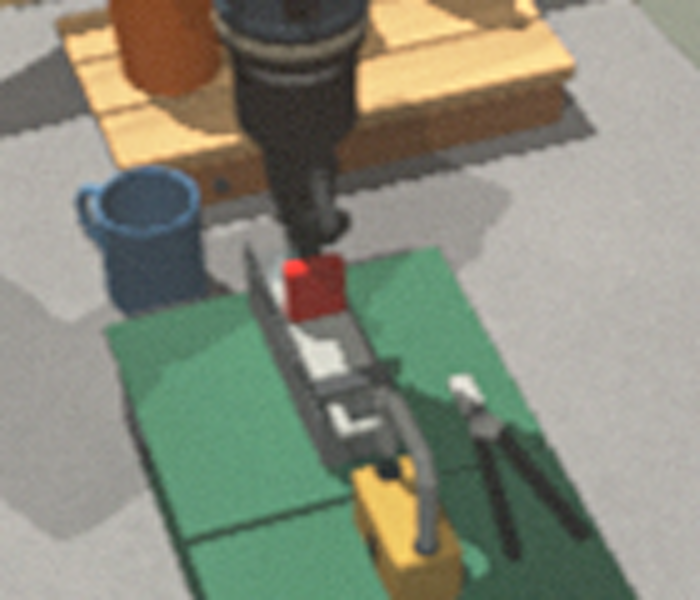

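The bolt is already moving: the paddle is now at crop (315,290), with the closed fingers right behind it. I'll keep pushing.

```bash
python3 -m creep '[1,0,0,-0.025,0, 1,0,0,-0.05,0, 1,0,0,-0.075,0, 1,0,0,-0.1,0, 1,0,0,-0.125,0, 1,0,0,-0.15,0, 1,0,0,-0.15,0]'
python3 -m creep '[1,0,0,-0.02,0, 1,0,0,-0.04,0, 1,0,0,-0.05,0, 1,0,0,-0.05,0]'
```

```text
clock: 5.15
eef_pos: [0.5204, 0.1717, 0.2104]
orientation: [-0.706, 0.707, -0.03, 0.03]
force: [0.0, -0.1, -0.8]
grip_width: -0.001
clock: 5.55
eef_pos: [0.5196, 0.1622, 0.2104]
orientation: [-0.706, 0.707, -0.03, 0.03]
force: [0.3, 1.4, -1.0]
grip_width: 0.002
```

```bash
python3 -m creep '[1,0,0,-0.015,0, 1,0,0,-0.025,0, 1,0,0,-0.025,0]'
python3 -m creep '[1,0,0,-0.015,0, 1,0,0,-0.025,0, 1,0,0,-0.025,0]'
python3 -m creep '[1,0,0,-0.01,0, 1,0,0,-0.02,0, 1,0,0,-0.02,0]'
```

```text
clock: 5.85
eef_pos: [0.5192, 0.1574, 0.2104]
orientation: [-0.706, 0.707, -0.03, 0.03]
force: [0.2, 0.9, 0.4]
grip_width: 0.002
clock: 6.15
eef_pos: [0.5188, 0.1523, 0.2103]
orientation: [-0.706, 0.707, -0.03, 0.03]
force: [0.9, 0.9, 0.1]
grip_width: 0.001
clock: 6.45
eef_pos: [0.5186, 0.1509, 0.2105]
orientation: [0.708, -0.705, 0.03, -0.03]
force: [2.4, 23.5, -2.5]
grip_width: 0.002
```

Hard stop: 23.5 N. I'll back off, rise and look.

```bash
python3 -m creep '[1,0,0,0.05,0, 1,0,0,0.1,0, 1,0,0,0.15,0, 1,0,-0.2,0.15,0, 1,0,-0.4,0.15,0, 1,0,-0.4,0.15,0, 1,0,-0.4,0.15,0]'
python3 - <<'E'
from h import *
for n in('top','side'):
    p=optics.capture(n)
    for k in('bolt_eye','shackle_top','paddle'):
        for r in finder.spot_in(p,k)[:2]: print(n,k,r['score'],r['uv'],pt(p,*r['uv'],dict(bolt_eye=.168,shackle_top=.236,paddle=.214)[k]))
    a,b,c,d=dict(top=(200,150,140,105),side=(235,100,140,120))[n]
    cv2.imwrite(f'pics/{n}3c.png',cv2.resize(p['pixels'][b:b+d,a:a+c,::-1],None,fx=5,fy=5,interpolation=cv2.INTER_CUBIC))
o,p,r=tool();print(p,o['clock'],o['force'])
t=SH.copy();t[2]=.30;print(shift(t))
E
```

```text
clock: 7.15
eef_pos: [0.5214, 0.179, 0.2908]
orientation: [0.707, -0.706, 0.03, -0.031]
force: [-0.4, 0.1, -0.9]
grip_width: -0.0
top bolt_eye 0.87 [275.2, 207.0] [0.5118 0.0963 0.168 ]
top paddle 0.83 [278.0, 203.0] [0.5166 0.085  0.214 ]
side bolt_eye 0.79 [303.0, 172.5] [0.5203 0.1334 0.168 ]
side shackle_top 0.49 [317.8, 190.2] [ 0.503  -0.0127  0.236 ]
side paddle 0.64 [304.5, 172.9] [0.5058 0.087  0.214 ]
[0.5208 0.1785 0.2899] 7.55 [-0.6631  0.5765 -0.0328]
[ 0.0022 -0.0503 -0.8463]
```

View pics/side3c.png

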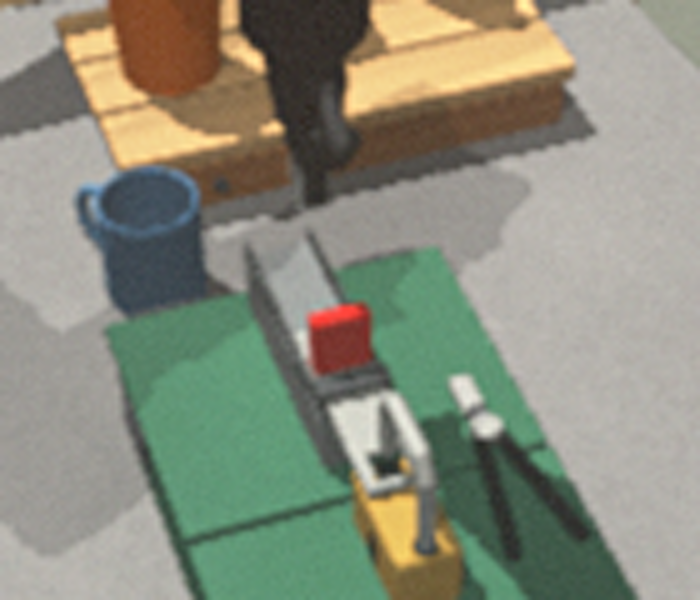

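View pics/top3c.png

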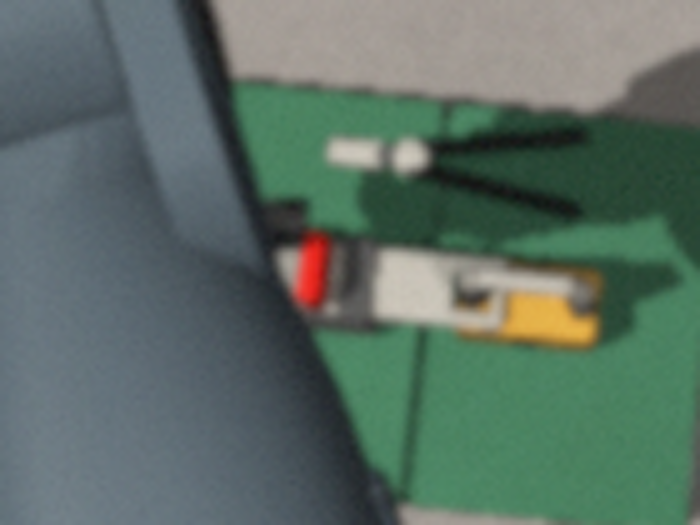

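Bolt home: the paddle is at top crop (314,270), next to the strap, and the eye at (470,290) lies under the shackle's short leg. Now I'll go over the shackle.

```bash
python3 -m creep '[1,0,-0.05,-0.2,0, 1,0,-0.05,-0.4,0, 1,0,-0.05,-0.6,0, 1,0,-0.05,-0.75,0, 1,0,-0.05,-0.845,0, 1,0,-0.05,-0.845,0, 1,0,-0.05,-0.845,0, 1,0,-0.05,-0.845,0]'
python3 -m creep '[1,0,0.06,0,0, 1,0,0.11,0,0, 1,0,0.14,0,0, 1,0,0.14,0,0, 1,0,0.14,0,0]'
python3 - <<'E'
from h import *
o,p,r=tool();print(p,o['clock'],o['force'],shift(SH+[0,0,.025]))
for n in('top','side'):
    p=optics.capture(n)
    a,b,c,d=dict(top=(200,150,140,105),side=(245,130,120,120))[n]
    cv2.imwrite(f'pics/{n}4c.png',cv2.resize(p['pixels'][b:b+d,a:a+c,::-1],None,fx=5,fy=5,interpolation=cv2.INTER_CUBIC))
E
```

```text
clock: 8.35
eef_pos: [0.5066, 0.0108, 0.3002]
orientation: [0.707, -0.706, 0.03, -0.03]
force: [0.7, -0.6, -0.4]
grip_width: -0.001
clock: 8.85
eef_pos: [0.5066, 0.0103, 0.2724]
orientation: [0.706, -0.706, 0.03, -0.03]
force: [0.2, 0.1, 0.4]
grip_width: -0.001
[0.5066 0.0103 0.2724] 8.85 [0.1602 0.1293 0.3647] [ 0.0014  0.0572 -0.0026]
```

View pics/side4c.png

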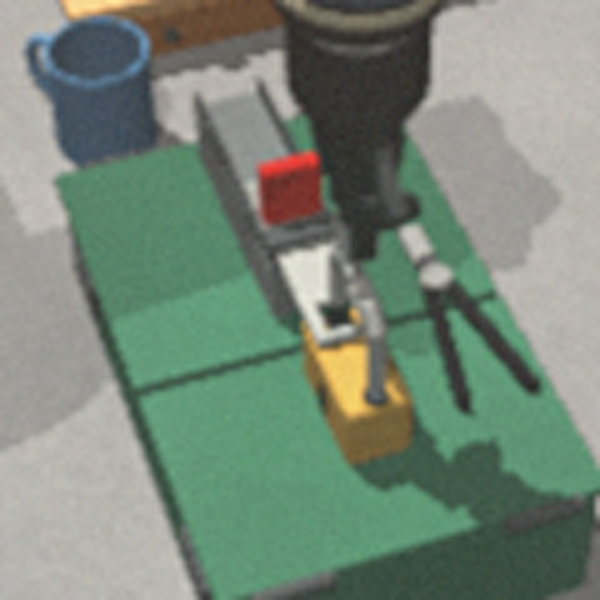

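```bash
python3 -m creep '[1,0,0.03,0,0, 1,0,0.05,0,0, 1,0,0.06,0,0, 1,0,0.07,0,0, 1,0,0.08,0,0, 1,0,0.09,0,0, 1,0,0.1,0,0, 1,0,0.1,0,0]'
python3 -m creep '[1,0,0.01,0,0, 1,0,0.02,0,0, 1,0,0.03,0,0, 1,0,0.04,0,0, 1,0,0.05,0,0, 1,0,0.05,0,0]'
```

```text
clock: 9.75
eef_pos: [0.5065, 0.0102, 0.2521]
orientation: [-0.706, 0.706, -0.03, 0.03]
force: [-0.6, -0.4, 2.5]
grip_width: -0.002
clock: 10.35
eef_pos: [0.5065, 0.0102, 0.2422]
orientation: [-0.706, 0.706, -0.03, 0.03]
force: [-0.4, 0.0, 2.7]
grip_width: -0.001
```

```bash
python3 -m creep '[1,0,0.005,0,0, 1,0,0.01,0,0, 1,0,0.015,0,0, 1,0,0.02,0,0, 1,0,0.02,0,0]'
python3 -m creep '[1,0,0.005,0,0, 1,0,0.01,0,0, 1,0,0.01,0,0]'
```

```text
clock: 10.85
eef_pos: [0.5066, 0.0102, 0.2384]
orientation: [0.706, -0.706, 0.03, -0.03]
force: [-1.1, -0.2, 5.4]
grip_width: -0.0
clock: 11.15
eef_pos: [0.5066, 0.0101, 0.2364]
orientation: [-0.706, 0.706, -0.03, 0.03]
force: [-2.2, -0.7, 4.7]
grip_width: 0.005
```

```bash
python3 -m creep '[1,0,0.005,0,0, 1,0,0.01,0,0, 1,0,0.01,0,0]'
python3 -m creep '[1,0,0.005,0,0, 1,0,0.005,0,0]'
```

```text
clock: 11.45
eef_pos: [0.5066, 0.0102, 0.2348]
orientation: [0.706, -0.706, 0.03, -0.03]
force: [-2.7, -0.3, 10.3]
grip_width: -0.002
clock: 11.65
eef_pos: [0.5068, 0.0102, 0.2345]
orientation: [0.706, -0.706, 0.03, -0.031]
force: [-6.6, -0.7, 20.7]
grip_width: 0.0
```

20 N at the bottom stop, 26 mm below first contact. I'll lift off and check.

```bash
python3 -m creep '[1,0,-0.03,0,0, 1,0,-0.08,0,0, 1,0,-0.2,0,0, 1,0,-0.4,0,0, 1,0,-0.4,0,0, 1,-0.25,-0.4,0,0, 1,-0.5,-0.4,0,0, 1,-0.75,-0.4,0,0, 1,-0.75,-0.4,0,0, 1,-0.75,-0.4,0,0]'
python3 - <<'E'
from h import *
o,p,r=tool();print(p,o['clock'],o['force'])
for n in('top','side'):
    p=optics.capture(n)
    for r in finder.spot_in(p,'shackle_top')[:2]: print(n,r['score'],r['uv'],pt(p,*r['uv']))
    a,b,c,d=dict(top=(200,150,140,105),side=(245,130,120,120))[n]
    cv2.imwrite(f'pics/{n}5c.png',cv2.resize(p['pixels'][b:b+d,a:a+c,::-1],None,fx=5,fy=5,interpolation=cv2.INTER_CUBIC))
E
```

```text
clock: 12.65
eef_pos: [0.3567, 0.023, 0.314]
orientation: [0.707, -0.706, 0.029, -0.031]
force: [1.0, 0.6, 0.5]
grip_width: 0.001
[0.3567 0.023  0.314 ] 12.65 [1.0246 0.5652 0.462 ]
side 0.64 [315.8, 194.5] [ 0.5    -0.0059  0.2123]
```

View pics/side5c.png

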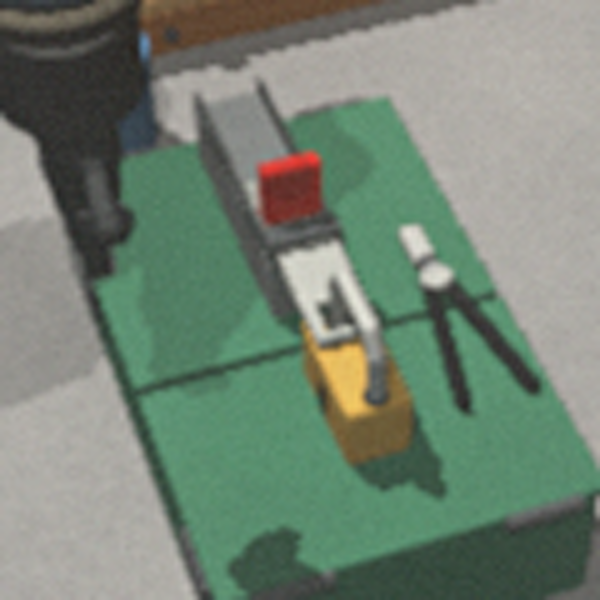

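View pics/top5c.png

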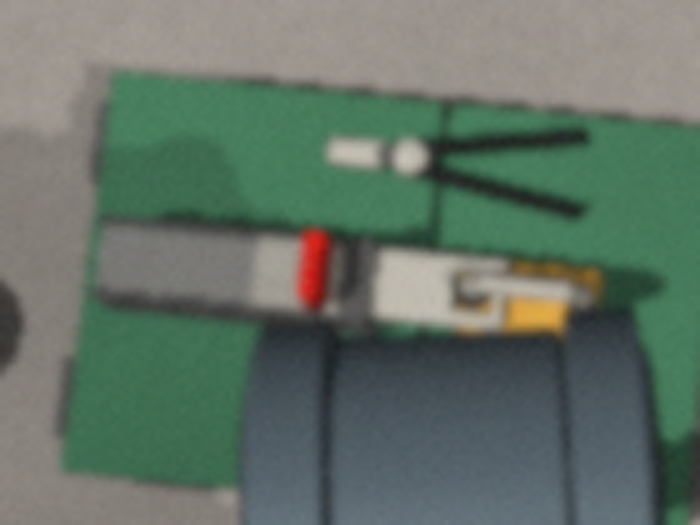

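The shackle stays low, with its top at about 0.212 m (side crop (355,320)). Its short leg goes through the eye, the paddle hasn't moved, and the pliers are in place. The arm is clear of everything.

Run:
```python
from h import *
print(workorder.sign_off())
```

```text
the job is handed in; nothing more can be done
None
```

The green chest is locked, and I handed the job in about 13 s into the 43 s limit.

- **Bolt:** I pushed the red paddle along the chest's -y with shut fingers. After about 67 mm it hit the hard stop, with the force rising to 23.5 N. A picture then showed the eye under the shackle's short leg.
- **Shackle:** Only after that did I press it straight down, about 26 mm to its hard stop, at about 21 N. After I lifted off, it stayed down. The side camera put its top at about 0.212 m, against 0.214 m expected when locked, and the short leg goes through the eye.
- **Other things:** The pliers are where they were in the last pictures. The mug was partly hidden by the arm in the last side view and looked unmoved in the one before. I did not check the pot again, but the arm never went near it.
- **End state:** The arm is clear, and the wrist force reads only noise (about 1 N).

Two checks were weaker than the rest. The network did not report the shackle in the last top picture, so its height rests on the side camera alone. After the push, the network's bolt-eye positions from the two cameras disagreed with each other and with the picture, so I judged the bolt's position from the pictures and the hard stop instead.

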